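# Unlatch the micromotor battery and put it on charge

## Robot

A 6-joint arm with a two-finger parallel gripper is mounted at the origin on the work surface. World frame = base frame: x ahead of the robot, y to its left, z up, the work surface at z = 0. Lengths are in mm, angles in rad, forces in N, time in s.
With the tool pointing down it reaches from about 300 to 775 mm from the base axis. Payload 14.6 kg.
Tool frame: the origin (TCP) lies at the very end of the fingers, on their centre line; the grasp point (between the pads) lies 19 mm behind it; z points along the fingers, y is the direction in which the jaws open and shut (so a half turn about z gives the same grasp; the last joint's range is limited). The gripper opens to 94 mm and grips with 3 to 60 N. Pads are 16 mm wide; open, the fingers measure 119 mm over their backs; the gripper's body (75 mm by 177 mm) begins 78 mm behind the grasp point.
Start: joints at [-1.168, 0.3, 1.521, -0, 1.321, -0.067], TCP at [248.981, -490.405, 180.746] pointing down, gripper open.
Joint ranges: [-3.03, 3.03], [-0.79, 2.21], [0.23, 2.52], [-1.04, 4.18], [0, 3.07], [-2.55, 2.55]. Speed limits (rad/s): [2.22, 2.22, 2.57, 3.14, 3.14, 3.14].

## Interface

Orientations are given as [roll, pitch, yaw] about the fixed x, y, z axes, in that order (R = Rz(yaw) Ry(pitch) Rx(roll)).
In Python, from cell import manip gives the robot as it stands.
- The arm moves only by the shell command python3 -m inch 'ROWS' [FORCE]. ROWS is a JSON object of lists of equal length, an entry for each row: "grip": the opening, from -1 (shut) to 1 (fully open), so that 0 is half open; "travel": the shift along the world's x, y, z in cm, a list of three; "turn": the turn, a rotation vector about the world's x, y, z in degrees, a list of three. A call has 1 to 10 rows; each row is the pose to reach, as a shift and turn from the pose measured when the call began; what a row does not reach only later rows make up. A row lasts 1/8 s, in which the tool goes at most 62.5 mm and 10.7 degrees, less where a joint would pass 70% of its speed; a pose out of reach is approached as far as the arm can. A call with a gripper value outside its range is refused whole. The fingers move at their own pace and stop on an object; FORCE is the grip in N (left out, the last holds). Time passes only in rows, so rows that repeat a pose let the fingers close. It gives the time, the measured TCP pose, the force and the opening at its end, in the units of the state.
- manip.read_state(): the state, without advancing time (a new reading comes with each control period).
- manip.camera(name): name is "scene" or "top" or "wrist"; returns (picture, depth): 480x640x3 uint8, red, green, blue; 480x640 float32, mm along the optical axis (not along the pixel's ray), 0 where there is no reading.
- manip.calibration(name): a dict with "fx", "fy", "cx", "cy" (pixels), "world_from_camera" (4x4, takes a point from camera to world coordinates). Camera axes: x right, y up, looking along -z (the intrinsics and any distortion apply to the point x, -y, -z); pixel columns grow to the right and rows downward; lengths in mm; the calibration is good to about 2 mm. A picture is of the moment at which its call begins: read the wrist's pose just before it. calibration takes no time and is no camera call; for the wrist camera it gives the pose at the moment of the call.
- manip.sign_off(): hands the job in, once; it reports no verdict.
Trained networks look in the newest picture that a camera, given by its name, has taken for a name from the list of things; names that differ only in an ending like _2 or _b are one class to them, and where a whole thing is asked for, a point or a joint stands for the part that bears it (a point fixed in the world has none). Each returns a list of dicts, best first, with "p" (0 to 1); they miss things now and then, are a little off and sometimes report something else, mostly with a low value. They report only what shows in the picture. A call takes as long as a camera call. They do not tell look-alikes from the thing itself.
- manip.look_for(camera, label): "bbox" ([left, top, right, bottom] in pixels, round what is visible of it).
The state is a dict: "clock": time; "joints": joint angles; "qd": joint speeds; "effort": joint torques, N m; "eef_pos": TCP position; "eef_rot": TCP orientation; "wrist_force": force on the tool from outside, world axes, zero at the start; "moment": the same for the moment, N m; "finger_gap": finger opening in mm.
Only numpy, scipy, OpenCV 4.12 (cv2) and the standard library are available. Lean on these libraries where they do the work, as an engineer would, in place of code of your own. Each camera call takes 0.05 s, during which the arm holds its last target.

## Task

Put the flat battery of the engraving micromotor on charge: pinch its orange snap tab in and keep it pinched while you lift the blue pack straight out of the grey power unit, without tearing at the latch. Lower it upright into the well of the white charger, press it down gently until you feel the sprung contact plate at the bottom give, then let go and leave it standing in the well. Do not squeeze hard, do not jam or ram the pack against either housing, not even while your fingers close on it, and leave the other things on the bench where they are.

Things in the scene. Friction and masses are not known exactly. Their poses are not given: they have to be found in the camera images.
- unit: grey fixed power unit, box 170 (its x, -100 to +70) x 120 (y) x 50 mm high; origin on the bench under its battery bay's centre, z up; dial and lamp on the -x end of its top. Bay: upright pocket 63 (x) x 49 (y) mm, 1.5 mm wider than the pack each side, floor 20 mm above the bench. Its +y wall overhangs the tab's tooth: the pack rises 1 mm, then holds until the tab is pushed in.
- bay_mouth (a point): centre of the bay's mouth, level with the unit's top, 50 mm above the bench, 30 mm above the bay's floor; axes as the unit. The latch tears if pack and unit press on each other with more than 25 N, upwards, down or sideways (all contacts added): fingers that close off-centre, or that move along as they close, push the pack into the bay, so close little by little and follow the load.
- pack: blue battery pack, upright block 60 (its x) x 46 (y) x 75 mm (z), 0.18 to 0.37 kg; origin at the centre of its underside, z up. At the start it stands latched in the bay, axes as the unit, its upper 45 mm free above the unit. Orange snap tab on its +y face, plain ribbed thumb rest opposite on its -y face.
- snap_tab: orange sprung tab of the pack. Origin as the pack's while out; it shifts to the pack's -y as pressed, at most 6 mm. It starts to move at 4.5 N, frees the catch when 3.5 to 5 mm in and is fully in at 13.5 N; springs out by itself. Its tooth, 8 to 14 mm above the pack's underside, stands 5 mm proud and goes in with it. A squeeze over 70 N cracks it; 25 to 45 N per finger is ample.
- tab_pad (a point): centre of the outer face of the tab's thumb pad (moves with the tab), 51 mm above the pack's underside; axes as the pack. The pad is 25 mm wide (x), from 34 to 69 mm above the underside. Out, it stands 7 mm proud of the pack's +y face (53 mm over pad and opposite face); fully in, 1 mm (47 mm).
- charger: white fixed charger, box 130 (its x) x 120 (y) x 60 mm high; origin on the bench under its centre, z up. It has one upright well in its top, at the centre. It breaks if the pack presses on it with more than 20 N.
- well_mouth (a point): centre of the well's mouth, level with the charger's top, 60 mm above the bench; axes as the charger. The well is 65 (x) x 51 (y) mm, 2.5 mm wider than the pack each side, with a groove 32 mm wide, 10 mm deep down the middle of both y walls that clears tab and tooth: the pack (its x along the charger's x) goes in either way round.
- contact_plate (a joint): how far the sprung contact plate (black, brass strips) at the well's bottom is pressed down, m: 0 free (the pack's weight hardly moves it); gives from 3.5 N; 0.001 at 6 N; 0.004 at 13.5 N, then rigid. Contact needs 0.001 for 0.2 s; aim at 8 to 12 N. Its free top lies anywhere from 13 to 31 mm below the mouth on a set stop that pressing does not shift: not measured, feel for it.
- file: flat steel file with a pale wooden handle, 225 x 18 x 17 mm, lying; a bystander, leave alone
- graver: engraving tool with a round wooden ball grip (33 mm) and thin steel shaft, 100 mm long, lying; a bystander, leave alone
- steel_cup: small open steel cup, 72 mm across, 40 mm high; a bystander, leave alone
- dial_gauge: round dial gauge with white face, 52 mm across, 14 mm thick, with a 45 mm stem, lying; a bystander, leave alone
- wax_block: small block of blue carving wax, 50 x 30 x 22 mm; a bystander, leave alone
- glass_jar: green glass jar with steel cap, 60 mm across, 75 mm high; a bystander, leave alone
- brush: small bench brush lying on the table, about 25 mm high; a bystander, leave alone
Not all that is in view belongs to the job. What is shaped like the charger but green is not meant.

How it is judged (in metres and radians):
On the way, in this order (a step that is already met when the one before it is completed fails the run):
1. the pack is lifted clear of the bay in the fingers (z of pack in the frame of bay_mouth above 0.005 m and contact force between the fingers and pack above 1 N), for 0.1 s.
2. the pack, upright in the well, is pressed down so that the contact plate gives 1 mm or more (6 N), for 0.2 s (horizontal distance between pack and well_mouth below 0.006 m and z of pack in the frame of well_mouth below -0.012 m and angle between pack's own z axis and vertical below 0.12 rad and value of joint contact_plate above 0.001 m), for 0.2 s.
At the end, for the whole second after the job is handed in: The pack stands in the charger's well, upright within 0.12 rad, its underside at least 12 mm below the mouth and its centre within 6 mm of the well's, released and at rest (horizontal distance between pack and well_mouth below 0.006 m and z of pack in the frame of well_mouth below -0.012 m and angle between pack's own z axis and vertical below 0.12 rad and linear speed of pack below 0.01 m/s and not (contact force between the fingers and pack above 0.1 N)); the robot touches nothing.
It fails at once if pack and power unit press on each other with more than 25 N (latch torn) (contact force between pack and unit above 25 N).
It fails at once if the pack presses on the charger with more than 20 N (contact force between pack and charger above 20 N).
It fails at once if the snap tab is squeezed with more than 70 N (contact force between the fingers and snap_tab above 70 N).
It fails at once if another thing on the bench is moved more than 30 mm (distance of any of file, graver, steel_cup, dial_gauge, wax_block, glass_jar, brush from where it was at the start of the episode above 0.03 m).
It also fails if it takes over 58 s, if anything falls off the work surface, if the arm or the gripper's body presses on something with over 40 N, if the wrist force passes 120 N, or if a joint passes its speed limit or range.

## Working session

There is one attempt and no reset: what is moved stays moved. The work goes in short steps, Python scripts to look and compute and a shell command to move; the robot and the scene stay as the last step left them, time stands still between calls to the robot, and variables do not carry over. Pictures are saved under pics/ and viewed, and the job is handed in when it is done.

```bash
ls; mkdir -p pics
python3 - <<'E'
from cell import manip
import cv2
print(manip.read_state())
for n in ["scene","top","wrist"]:
    p,d=manip.camera(n)
    cv2.imwrite(f"pics/a_{n}.png",p[:,:,::-1])
    c=manip.calibration(n);print(n,c)
    if n!="wrist":
        for l in ["unit","pack","snap_tab","charger"]:
            print(n,l,manip.look_for(n,l)[:3])
E
```

```text
pics
{'clock': 0.0, 'joints': array([-1.16762130e+00,  3.00476550e-01,  1.52158300e+00, -4.18669723e-05,
        1.32073963e+00, -6.66342655e-02]), 'qd': array([ 0.00042922,  0.00202718, -0.00072271,  0.00075923,  0.00055378,
        0.00028909]), 'effort': array([-1.04443534e-03, -5.31805229e+01, -3.52738488e+01,  7.07819802e-02,
        2.43476004e-02, -5.79041625e-05]), 'eef_pos': array([ 248.843763  , -490.1438987 ,  180.18255993]), 'eef_rot': array([-3.14038610e+00, -3.98742555e-05,  4.69819656e-01]), 'wrist_force': array([-0.68055168,  0.23162637, -0.18787156]), 'moment': array([0.00184989, 0.01644736, 0.02015282]), 'finger_gap': 94.4288462242453}
scene {'fx': 580.1444904976779, 'fy': 580.1444904976779, 'cx': 309.5161184296004, 'cy': 240.75263124367027, 'world_from_camera': array([[-6.28301201e-01, -5.68297632e-01,  5.31295965e-01,
         1.23926474e+03],
       [ 7.77968422e-01, -4.60417038e-01,  4.27529280e-01,
         4.67153248e+02],
       [ 1.65383715e-03,  6.81948643e-01,  7.31398190e-01,
         9.96812636e+02],
       [ 0.00000000e+00,  0.00000000e+00,  0.00000000e
[... 838 characters left out ...]
ox': [172.4, 211.4, 204.5, 244.3], 'p': 0.66}]
top snap_tab [{'bbox': [168.3, 207.7, 203.6, 244.0], 'p': 0.64}]
top charger [{'bbox': [269.1, 294.1, 340.3, 367.1], 'p': 0.94}, {'bbox': [343.1, 209.3, 415.6, 287.3], 'p': 0.89}]
wrist {'fx': 431.93371976144147, 'fy': 431.93371976144147, 'cx': 316.90024467995266, 'cy': 241.89735703947358, 'world_from_camera': array([[ 4.52109096e-01,  8.60067151e-01,  2.36393447e-01,
         3.17658140e+02],
       [-8.91961962e-01,  4.35613041e-01,  1.21017097e-01,
        -4.53975319e+02],
       [ 1.10676202e-03, -2.65566893e-01,  9.64091801e-01,
         3.85103287e+02],
       [ 0.00000000e+00,  0.00000000e+00,  0.00000000e+00,
         1.00000000e+00]])}
```

View pics/a_scene.png

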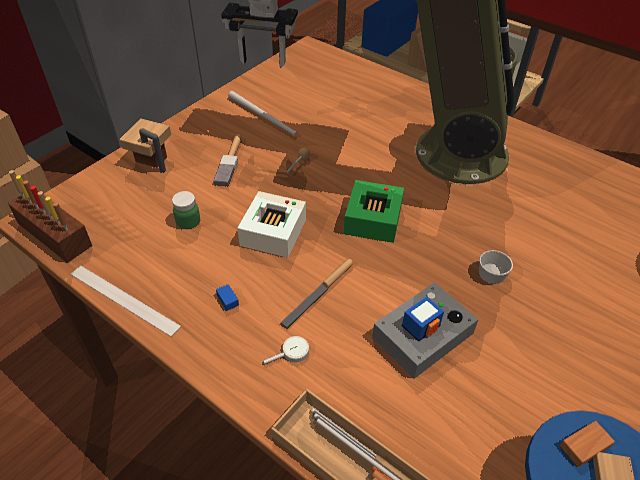

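View pics/a_top.png

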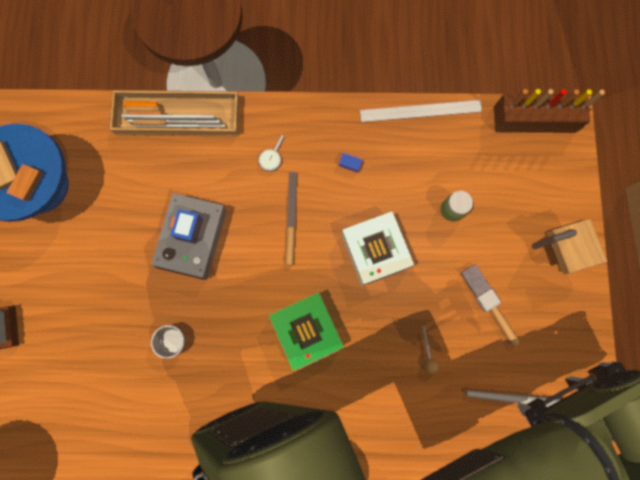

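```bash
cat > h.py <<'E'
import numpy as np, cv2
from cell import manip
def cloud(name,d,c):
    v,u=np.mgrid[0:480,0:640]
    P=np.stack([(u-c['cx'])/c['fx']*d,-(v-c['cy'])/c['fy']*d,-d,np.ones_like(d)],-1)@np.asarray(c['world_from_camera']).T
    P=P[...,:3]; P[d==0]=np.nan
    return P
def sel(P,ctr,r,z0,z1):
    m=(np.hypot(P[...,0]-ctr[0],P[...,1]-ctr[1])<r)&(P[...,2]>z0)&(P[...,2]<z1)
    return m
def rect(P,m):
    return cv2.minAreaRect(P[m][:,:2].astype(np.float32))
E
python3 - <<'E'
from h import *
p,d=manip.camera("top");c=manip.calibration("top");P=cloud("top",d,c)
for n,(u,v) in dict(unit=(195,255),pack=(185,225),ch=(352,247),well=(378,247),table=(250,330),green=(306,300)).items(): print(n,P[v,u].round(1))
for n,(u,v),z0,z1 in [("unit",(190,235),40,60),("pack",(185,225),85,110),("charger",(378,247),50,70)]:
    m=sel(P,P[v,u],110 if n!="pack" else 50,z0,z1); print(n,m.sum(),rect(P,m),np.nanmedian(P[m][:,2]))
p,d=manip.camera("scene");c=manip.calibration("scene");P2=cloud("scene",d,c)
for n,(u,v),z0,z1 in [("unit",(190,235),40,60),("pack",(185,225),85,110),("charger",(378,247),50,70)]:
    m=sel(P2,P[v,u],110 if n!="pack" else 50,z0,z1); print(n,m.sum(),rect(P2,m),np.nanmedian(P2[m][:,2]))
E
```

```text
unit [527.1 207.1  51.4]
pack [587.3 222.5  91.2]
ch [ 547.  -144.5   59.3]
well [ 549.5 -204.2   47. ]
table [362.4  85.6  -1.8]
green [428.4 -43.   58.1]
unit 3271 ((573.3220825195312, 228.00267028808594), (122.19991302490234, 174.48805236816406), 76.76058197021484) 49.59682138535459
pack 642 ((589.193603515625, 227.4532012939453), (54.76290512084961, 60.4884033203125), 77.15808868408203) 94.36940728667184
charger 2370 ((547.6870727539062, -201.9197540283203), (130.44747924804688, 121.69116973876953), 21.03982162475586) 59.55765060440615
unit 3424 ((574.372802734375, 228.78250122070312), (122.62649536132812, 175.12234497070312), 76.58985137939453) 50.04703909064352
pack 775 ((590.3396606445312, 228.62713623046875), (54.80674743652344, 63.78215789794922), 77.29261016845703) 94.59765008745114
charger 1842 ((548.0838623046875, -200.7512969970703), (137.56394958496094, 122.6929702758789), 21.044864654541016) 59.4051404425968
```

Unit origin is about (588.5, 225) with its x axis at -13.2°. The charger is at (548, -201) with x at +21°. The green box is a decoy. Moving above the pack to look closer.

```bash
python3 -m inch '{"grip":[1,1,1,1,1,1,1,1,1,1],"travel":[[2.5,5,1],[5.5,11,2],[8,16.5,2],[11,22.5,2],[13.5,28,2],[16.5,34,2],[19.5,40,2],[22,45.5,2],[25,51,2],[27,56,2]],"turn":[[0,0,-4],[0,0,-8],[0,0,-12],[0,0,-16],[0,0,-20],[0,0,-24],[0,0,-28],[0,0,-32],[0,0,-36],[0,0,-40]]}'
python3 - <<'E'
from cell import manip
s=manip.read_state();print(s['eef_pos'],s['eef_rot'],s['joints'],s['clock'])
E
```

```text
clock: 1.9
eef_pos: [518.1, 67.8, 200.9]
eef_rot: [-3.142, -0.0, -0.231]
wrist_force: [-0.3, -1.2, 0.8]
finger_gap: 94.1
[518.05152676  67.83139401 200.87027483] [-3.14153476e+00 -4.59419674e-04 -2.30573122e-01] [ 6.01293167e-02  2.22583488e-01  1.57092085e+00 -7.81546334e-05
  1.34763158e+00  1.86151603e+00] 1.9
```

```bash
python3 -m inch '{"grip":[1,1,1,1,1,1],"travel":[[2,5,0],[4,10,0],[6,14,0],[7,15.7,0],[7,15.7,0],[7,15.7,0]],"turn":[[0,0,0],[0,0,0],[0,0,0],[0,0,0],[0,0,0],[0,0,0]]}'
python3 - <<'E'
from h import *
print(manip.read_state()['eef_pos'])
c=manip.calibration("wrist");p,d=manip.camera("wrist");P=cloud("w",d,c)
cv2.imwrite("pics/b_wrist.png",p[:,:,::-1])
np.savez("b.npz",P=P,p=p,d=d)
ctr=(588.5,225)
for n,r,z0,z1 in [("unit",125,44,56),("pack",45,88,102)]:
    m=sel(P,ctr,r,z0,z1); R=rect(P,m);print(n,m.sum(),R,np.nanmedian(P[m][:,2]))
E
```

```text
clock: 2.65
eef_pos: [587.8, 224.0, 200.9]
eef_rot: [3.141, -0.0, -0.231]
wrist_force: [0.3, 0.1, 0.7]
finger_gap: 94.1
[587.81481045 224.03411215 200.90995456]
unit 21861 ((574.4556274414062, 228.9979248046875), (120.404541015625, 170.03758239746094), 76.69314575195312) 50.307483744110186
pack 5229 ((590.3864135742188, 228.87387084960938), (53.00221633911133, 60.048118591308594), 76.79546356201172) 95.31243902534408
```

View pics/b_wrist.png

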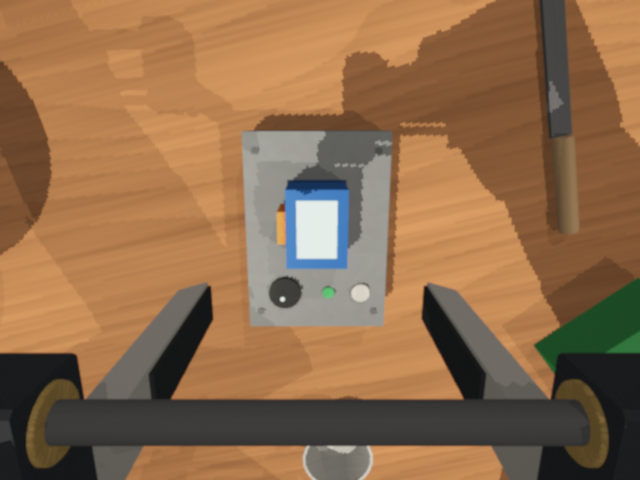

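The wrist picture shows the pack at (318,228), its tab at (282,226) on the left (+y) and the unit squared to the jaws. The fitted sizes are 53.0×60.0 mm and 120.4×170.0 mm, which match the given ones. Pack centre is about (589.3, 225.4). Descending next.

```bash
python3 -m inch '{"grip":[1,1,1,1,0.6,0.5,0.45,0.45],"travel":[[0.16,0.19,-4],[0.16,0.19,-8],[0.16,0.19,-12],[0.16,0.19,-14.2],[0.16,0.19,-14.2],[0.16,0.19,-14.2],[0.16,0.19,-14.2],[0.16,0.19,-14.2]],"turn":[[0,0,0],[0,0,0],[0,0,0],[0,0,0],[0,0,0],[0,0,0],[0,0,0],[0,0,0]]}' 15
python3 - <<'E'
from h import *
c=manip.calibration("wrist");p,d=manip.camera("wrist")
cv2.imwrite("pics/c_wrist.png",p[:,:,::-1])
s=manip.read_state();print(s['eef_pos'],s['eef_rot'],s['wrist_force'],s['finger_gap'])
E
```

```text
clock: 3.7
eef_pos: [589.7, 225.8, 59.9]
eef_rot: [-3.141, -0.002, -0.231]
wrist_force: [-0.9, 0.1, 0.4]
finger_gap: 68.0
[589.68784147 225.86447062  59.72936106] [-3.14108878e+00 -1.42508572e-03 -2.31366252e-01] [ 0.49222864  0.67663712 -1.09515832] 68.07332361699687
```

View pics/c_wrist.png

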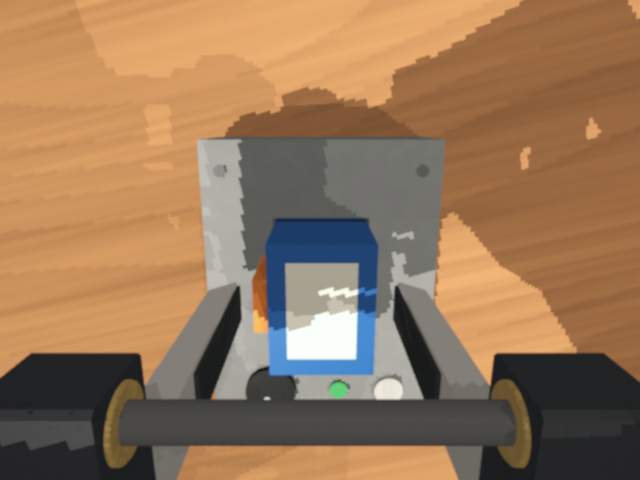

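Nothing touched yet. Closing by small steps and watching the lateral load.

```bash
python3 -m inch '{"grip":[0.32,0.32,0.28,0.28],"travel":[[0,0,0],[0,0,0],[0,0,0],[0,0,0]],"turn":[[0,0,0],[0,0,0],[0,0,0],[0,0,0]]}' 15
python3 -m inch '{"grip":[0.25,0.25],"travel":[[0,0,0],[0,0,0]],"turn":[[0,0,0],[0,0,0]]}'
python3 -m inch '{"grip":[0.22,0.22],"travel":[[0,0,0],[0,0,0]],"turn":[[0,0,0],[0,0,0]]}'
```

```text
clock: 4.25
eef_pos: [589.7, 225.9, 59.7]
eef_rot: [-3.141, -0.001, -0.231]
wrist_force: [0.4, 0.0, 0.6]
finger_gap: 60.4
clock: 4.5
eef_pos: [589.6, 225.8, 59.6]
eef_rot: [-3.141, -0.001, -0.231]
wrist_force: [-0.5, 0.5, 0.1]
finger_gap: 58.4
clock: 4.75
eef_pos: [589.6, 225.8, 59.6]
eef_rot: [-3.141, -0.001, -0.231]
wrist_force: [-0.0, -0.2, 0.0]
finger_gap: 57.5
```

```bash
python3 -m inch '{"grip":[0.195,0.195],"travel":[[0,0,0],[0,0,0]],"turn":[[0,0,0],[0,0,0]]}'
python3 -m inch '{"grip":[0.17,0.17],"travel":[[0,0,0],[0,0,0]],"turn":[[0,0,0],[0,0,0]]}'
```

```text
clock: 5.0
eef_pos: [589.7, 225.9, 59.7]
eef_rot: [-3.141, -0.001, -0.231]
wrist_force: [0.8, 0.9, -0.7]
finger_gap: 56.3
clock: 5.25
eef_pos: [589.8, 226.1, 59.9]
eef_rot: [-3.141, -0.002, -0.231]
wrist_force: [1.1, 1.4, 1.3]
finger_gap: 55.1
```

```bash
python3 -m inch '{"grip":[0.15,0.15],"travel":[[0,0,0],[0,0,0]],"turn":[[0,0,0],[0,0,0]]}'
python3 - <<'E'
from h import *
c=manip.calibration("wrist");p,d=manip.camera("wrist")
cv2.imwrite("pics/d_wrist.png",p[:,:,::-1])
for i in range(2):
  s=manip.read_state();print(s['wrist_force'],s['moment'],s['finger_gap'])
  manip.camera("wrist")
E
```

```text
clock: 5.5
eef_pos: [589.8, 226.2, 60.0]
eef_rot: [-3.14, -0.002, -0.231]
wrist_force: [-0.5, 2.3, 2.2]
finger_gap: 54.2
[-0.1230469   2.48753817  1.68931604] [ 0.59107825 -0.07009354 -0.0266557 ] 54.02481698294101
[0.32952337 2.62343988 2.09510121] [ 0.57241441 -0.01949505 -0.02707663] 54.054407147196045
```

View pics/d_wrist.png

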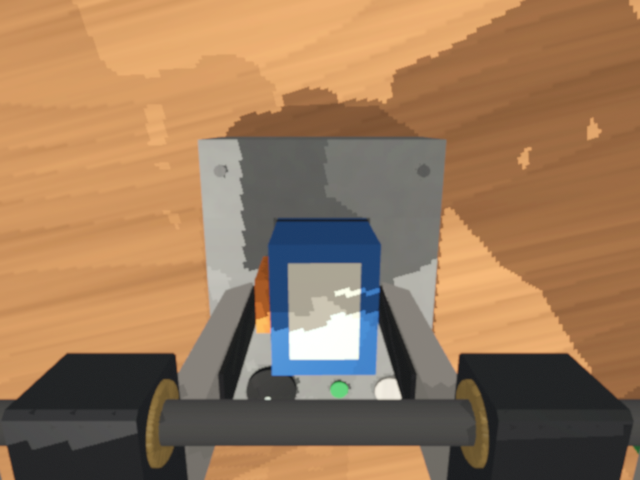

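The tab-side finger touched first: +2.5 N in y at gap 54, and the pack is nudged slightly. Shifting the jaws toward -y while closing on.

```bash
python3 -m inch '{"grip":[0.135,0.12,0.12],"travel":[[-0.01,-0.05,0],[-0.02,-0.1,-0.02],[-0.02,-0.1,-0.02]],"turn":[[0,0,0],[0,0,0],[0,0,0]]}'
python3 -m inch '{"grip":[0.1,0.1],"travel":[[0,-0.03,-0.02],[-0.01,-0.05,-0.02]],"turn":[[0,0,0],[0,0,0]]}'
```

```text
clock: 6.02
eef_pos: [589.8, 225.9, 60.1]
eef_rot: [-3.139, -0.002, -0.231]
wrist_force: [0.5, 5.4, 1.8]
finger_gap: 52.8
clock: 6.28
eef_pos: [589.8, 225.5, 60.0]
eef_rot: [-3.139, -0.003, -0.231]
wrist_force: [0.0, 5.4, 2.6]
finger_gap: 52.0
```

```bash
python3 -m inch '{"grip":[0.08,0.08],"travel":[[0,-0.03,-0.02],[-0.01,-0.05,-0.02]],"turn":[[0,0,0],[0,0,0]]}'
python3 -m inch '{"grip":[0.06,0.06],"travel":[[0,-0.02,0],[0,-0.03,0]],"turn":[[0,0,0],[0,0,0]]}'
```

```text
clock: 6.52
eef_pos: [589.8, 225.1, 60.0]
eef_rot: [-3.138, -0.003, -0.231]
wrist_force: [0.3, 3.8, 4.6]
finger_gap: 50.8
clock: 6.78
eef_pos: [589.8, 224.8, 60.0]
eef_rot: [-3.138, -0.003, -0.231]
wrist_force: [-1.9, 2.8, 5.1]
finger_gap: 50.1
```

```bash
python3 -m inch '{"grip":[0.05,0.04],"travel":[[0,0,0.03],[0,0,0.04]],"turn":[[0,0,0],[0,0,0]]}'
python3 -m inch '{"grip":[0.02,0.02],"travel":[[0,0,0.03],[0,0,0.04]],"turn":[[0,0,0],[0,0,0]]}'
```

```text
clock: 7.02
eef_pos: [589.6, 224.5, 60.1]
eef_rot: [-3.139, -0.002, -0.231]
wrist_force: [0.1, 1.4, -0.8]
finger_gap: 49.0
clock: 7.28
eef_pos: [589.4, 224.2, 60.1]
eef_rot: [-3.14, -0.002, -0.231]
wrist_force: [1.6, 0.3, -1.9]
finger_gap: 48.1
```

```bash
python3 -m inch '{"grip":[0.0,-0.02],"travel":[[0,0,0],[0,0,0]],"turn":[[0,0,0],[0,0,0]]}' 20
python3 -m inch '{"grip":[-0.06,-0.1],"travel":[[0,0,0],[0,0,0]],"turn":[[0,0,0],[0,0,0]]}' 28
python3 -m inch '{"grip":[-0.1,-0.1],"travel":[[0,0,0],[0,0,0]],"turn":[[0,0,0],[0,0,0]]}' 32
```

```text
clock: 7.52
eef_pos: [589.4, 223.9, 60.0]
eef_rot: [-3.14, -0.002, -0.231]
wrist_force: [-0.3, -1.9, 0.2]
finger_gap: 46.4
clock: 7.78
eef_pos: [589.4, 223.8, 60.0]
eef_rot: [-3.14, -0.002, -0.231]
wrist_force: [-0.2, -1.4, 0.4]
finger_gap: 45.8
clock: 8.02
eef_pos: [589.4, 223.8, 60.0]
eef_rot: [-3.14, -0.002, -0.231]
wrist_force: [-0.4, -0.8, 1.8]
finger_gap: 45.8
```

Gripped with the tab fully in, the gap is steady and loads are about 1 N. Lifting gently.

```bash
python3 -m inch '{"grip":[-0.1,-0.1,-0.1],"travel":[[0,0,0.1],[0,0,0.2],[0,0,0.3]],"turn":[[0,0,0],[0,0,0],[0,0,0]]}'
python3 -m inch '{"grip":[-0.1,-0.1,-0.1],"travel":[[0,0,0.1],[0,0,0.2],[0,0,0.3]],"turn":[[0,0,0],[0,0,0],[0,0,0]]}'
```

```text
clock: 8.4
eef_pos: [589.3, 223.9, 62.9]
eef_rot: [-3.14, -0.001, -0.231]
wrist_force: [0.1, 0.7, -2.1]
finger_gap: 45.6
clock: 8.78
eef_pos: [589.3, 223.9, 66.0]
eef_rot: [-3.14, -0.001, -0.231]
wrist_force: [-0.4, -0.1, -2.4]
finger_gap: 46.1
```

```bash
python3 -m inch '{"grip":[-0.1,-0.1,-0.1,-0.1,-0.1,-0.1,-0.1,-0.1,-0.1],"travel":[[0,0,0.6],[0,0,1.2],[0,0,1.8],[0,0,2.4],[0,0,3],[0,0,4],[0,0,6],[0,0,9],[0,0,9]],"turn":[[0,0,0],[0,0,0],[0,0,0],[0,0,0],[0,0,0],[0,0,0],[0,0,0],[0,0,0],[0,0,0]]}'
python3 - <<'E'
from h import *
c=manip.calibration("wrist");p,d=manip.camera("wrist")
cv2.imwrite("pics/e_wrist.png",p[:,:,::-1])
P=cloud("w",d,c);np.savez("e.npz",P=P,p=p)
s=manip.read_state();print(s['eef_pos'],s['wrist_force'])
p,d=manip.camera("scene")
cv2.imwrite("pics/e_scene.png",p[:,:,::-1])
z=s['eef_pos'][2]+36
m=sel(P,s['eef_pos'],50,z-8,z+8);print(m.sum(),rect(P,m),np.nanmedian(P[m][:,2]))
E
```

```text
clock: 9.9
eef_pos: [590.3, 224.2, 158.4]
eef_rot: [-3.138, -0.005, -0.231]
wrist_force: [0.1, -0.1, -2.2]
finger_gap: 45.5
[589.52810155 223.96749626 156.4532627 ] [-0.14920649  0.61593091 -2.0292307 ]
15581 ((589.789794921875, 225.50799560546875), (69.12619018554688, 61.22329330444336), 76.63307189941406) 194.0824003233598
```

View pics/e_wrist.png

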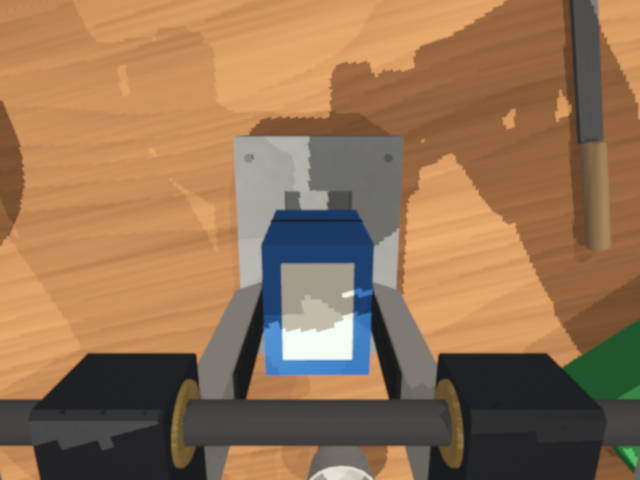

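View pics/e_scene.png

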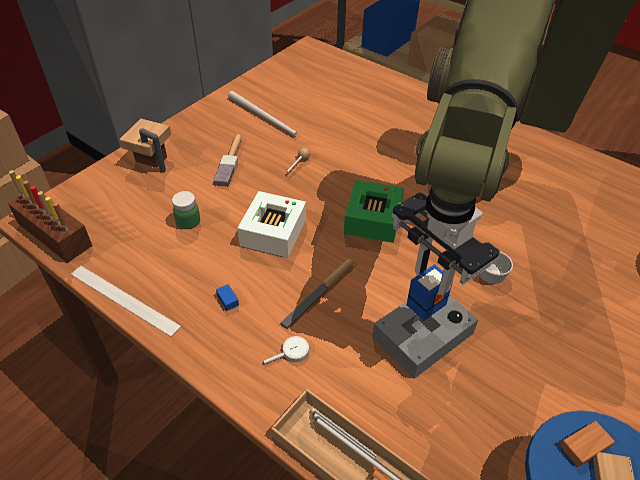

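Run:
```python
from h import *
z=np.load("e.npz");P=z["P"];p=z["p"].astype(int)
b=(p[...,2]>p[...,0]+40)
s=manip.read_state();e=s['eef_pos'];yaw=s['eef_rot'][2]
m=sel(P,e,60,188,200)&b
R=rect(P,m);print(m.sum(),R,np.nanmedian(P[m][:,2]),e,s['eef_rot'])
ex=np.array([np.cos(yaw),np.sin(yaw)]);ey=np.array([-ex[1],ex[0]])
o=np.array(R[0])-e[:2];print("offset in pack x,y",o@ex,o@ey)
# top plane tilt
Q=P[m];A=np.c_[Q[:,:2]-e[:2],np.ones(len(Q))];print(np.linalg.lstsq(A,Q[:,2],rcond=None)[0])
```

```text
7499 ((590.01318359375, 225.22877502441406), (46.89404296875, 61.35204315185547), 75.46367645263672) 193.96977609211962 [589.0275415  223.7969146  155.24421133] [-3.14060845e+00 -8.23552790e-04 -2.31499438e-01]
offset in pack x,y 0.6308265024341824 1.6198063274301024
[-3.06629028e-03  1.37142842e-02  1.93856619e+02]
```

The pack is out and hanging upright in the fingers. Comparing it with contact shows the wrist camera reads about 2 mm high in tool y, so I'll align differentially: pack and charger in the same camera. Moving to a view point beside the white charger.

```bash
python3 -m inch '{"grip":[-0.1,-0.1,-0.1,-0.1,-0.1,-0.1,-0.1,-0.1,-0.1,-0.1],"travel":[[-0.5,-2,0],[-1.5,-6,0],[-2.6,-11.5,0],[-4,-17,0],[-5.2,-22.5,0],[-6.5,-28,0],[-7.8,-33.5,0],[-9,-39,0],[-9.8,-43,0],[-10.2,-44.8,0]],"turn":[[0,0,3],[0,0,7],[0,0,11],[0,0,15],[0,0,19],[0,0,23],[0,0,27],[0,0,31],[0,0,34.3],[0,0,34.3]]}'
python3 -m inch '{"grip":[-0.1,-0.1,-0.1],"travel":[[0,0,0],[0,0,0],[0,0,0]],"turn":[[0,0,0],[0,0,0],[0,0,0]]}'
cat > meas.py <<'E'
from h import *
import sys
s=manip.read_state();c=manip.calibration("wrist");p,d=manip.camera("wrist")
cv2.imwrite(sys.argv[1],p[:,:,::-1])
P=cloud("w",d,c);e=s['eef_pos'];yaw=s['eef_rot'][2];pi=p.astype(int)
print(e,s['eef_rot'],s['wrist_force'],s['finger_gap'])
ex=np.array([np.cos(yaw),np.sin(yaw)]);ey=np.array([-ex[1],ex[0]])
b=(pi[...,2]>pi[...,0]+40)
zt=e[2]+38
m=sel(P,e,60,zt-7,zt+7)&b
R=rect(P,m);o=np.array(R[0])-e[:2];print("pack",m.sum(),R,"off",o@ex,o@ey,np.nanmedian(P[m][:,2]))
w=(np.ptp(pi,axis=2)<60)
m=sel(P,(548,-201),100,55,66); R=rect(P,m);o=np.array(R[0])-e[:2];print("charger",m.sum(),R,"off",o@ex,o@ey,np.nanmedian(P[m][:,2]))
E
python3 meas.py pics/f_wrist.png
```

```text
clock: 11.25
eef_pos: [486.0, -225.7, 153.9]
eef_rot: [-3.139, 0.001, 0.365]
wrist_force: [-0.3, -0.6, -2.3]
finger_gap: 45.8
clock: 11.62
eef_pos: [486.3, -224.5, 153.8]
eef_rot: [-3.139, 0.001, 0.366]
wrist_force: [0.8, 0.3, -1.7]
finger_gap: 45.9
[ 486.33132696 -224.53668171  153.84897471] [-3.13895336e+00  5.02657217e-04  3.66391862e-01] [ 0.8460626   0.25714157 -1.71743794] 45.901672645841806
pack 7129 ((486.030517578125, -223.2711639404297), (60.930335998535156, 46.000267028808594), 20.768138885498047) off 0.1725271545254628 1.2892850363896495 189.3939780680646
charger 24403 ((547.8311157226562, -200.64596557617188), (129.98997497558594, 120.33283996582031), 20.91925048828125) off 65.97663179256173 0.27274933597058015 60.366677120938675
```

View pics/f_wrist.png

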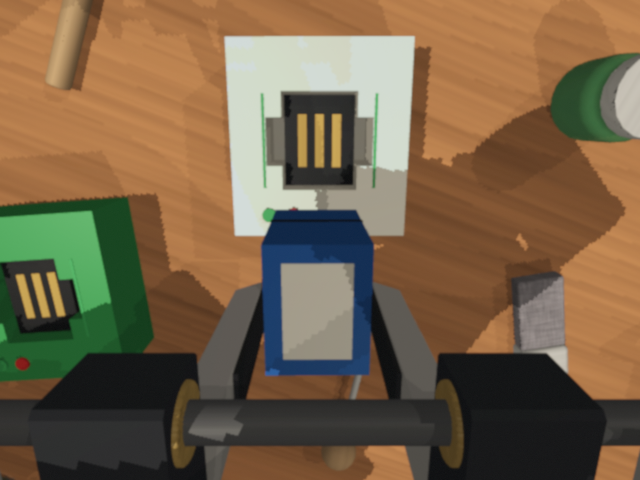

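The picture shows the well at (320,140) unobstructed, with the white charger fitting to 130.0×120.3 mm. The pack needs to shift 65.8 mm along the charger x and -1.0 mm in y, which in world axes is (61.8, 22.6).

```bash
python3 -m inch '{"grip":[-0.1,-0.1,-0.1,-0.1,-0.1,-0.1],"travel":[[2,0.7,0],[4,1.5,0],[6.18,2.26,0],[6.18,2.26,-2],[6.18,2.26,-4],[6.18,2.26,-4]],"turn":[[0,0,0],[0,0,0],[0,0,0],[0,0,0],[0,0,0],[0,0,0]]}'
python3 -m inch '{"grip":[-0.1,-0.1],"travel":[[0,0,0],[0,0,0]],"turn":[[0,0,0],[0,0,0]]}'
python3 meas.py pics/g_wrist.png
```

```text
clock: 12.42
eef_pos: [547.6, -201.2, 112.7]
eef_rot: [-3.137, 0.002, 0.367]
wrist_force: [0.6, -0.4, -0.9]
finger_gap: 45.6
clock: 12.68
eef_pos: [547.9, -201.2, 113.6]
eef_rot: [-3.138, 0.001, 0.367]
wrist_force: [-0.7, -0.1, -1.3]
finger_gap: 45.7
[ 547.94301925 -201.20992558  113.61143364] [-3.13807013e+00  1.45052687e-03  3.67165376e-01] [-0.66502472 -0.07838203 -1.34808071] 45.6558020677937
pack 7297 ((547.804931640625, -199.94773864746094), (61.21215057373047, 46.686920166015625), 19.990100860595703) off 0.32420485966500373 1.2276299325095223 149.12329856922713
charger 19006 ((547.5806884765625, -200.7109375), (130.20358276367188, 120.48780822753906), 20.987430572509766) off -0.15905858996390218 0.5957961542114064 60.34846342651352
```

View pics/g_wrist.png

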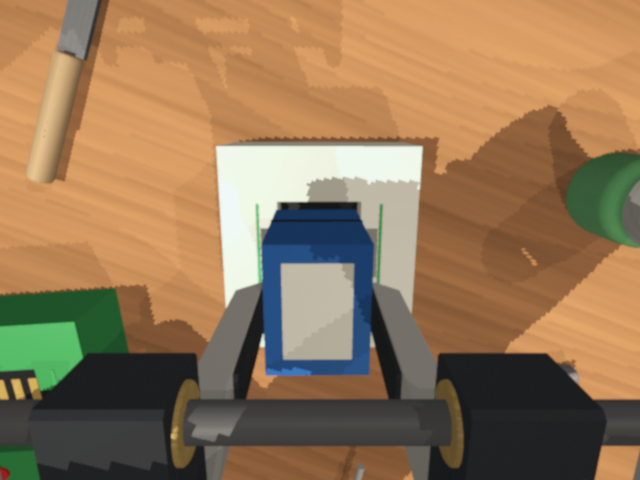

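```bash
python3 -m inch '{"grip":[-0.1,-0.1,-0.1,-0.1],"travel":[[-0.02,-0.08,-0.2],[-0.02,-0.08,-0.5],[-0.02,-0.08,-0.8],[-0.02,-0.08,-0.8]],"turn":[[0,0,0],[0,0,0],[0,0,0],[0,0,0]]}'
python3 -m inch '{"grip":[-0.1,-0.1],"travel":[[0,0,0],[0,0,0]],"turn":[[0,0,0],[0,0,0]]}'
python3 meas.py pics/h_wrist.png
```

```text
clock: 13.22
eef_pos: [547.6, -202.0, 105.2]
eef_rot: [-3.138, 0.002, 0.367]
wrist_force: [-0.2, 0.3, -2.7]
finger_gap: 45.7
clock: 13.48
eef_pos: [547.6, -202.0, 105.2]
eef_rot: [-3.138, 0.002, 0.367]
wrist_force: [-0.2, -0.4, -2.8]
finger_gap: 45.7
[ 547.55581863 -201.96562226  105.1919817 ] [-3.13758283e+00  1.88072365e-03  3.67053430e-01] [-0.21957078 -0.38081046 -2.82760201] 45.696132887859136
pack 7173 ((547.465576171875, -200.7136993408203), (60.909446716308594, 45.902164459228516), 21.141569137573242) off 0.36504214464588014 1.200915874335672 140.70147652891887
charger 20394 ((547.6157836914062, -200.74298095703125), (130.06521606445312, 120.64593505859375), 20.97480010986328) off 0.494735967425653 1.1196802645058421 60.33822748347585
```

Run:
```python
from h import *
p,d=manip.camera("scene")
q=cv2.resize(p[130:290,190:430],None,fx=3,fy=3,interpolation=cv2.INTER_CUBIC)
cv2.imwrite("pics/h_scene.png",q[:,:,::-1])
```

```text
(no output)
```

View pics/h_scene.png

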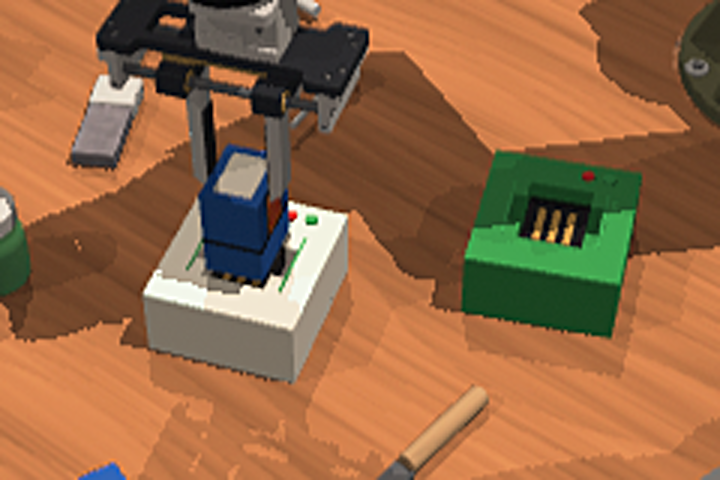

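Aligned within about 0.2 mm. Lowering to just inside the mouth and checking the load.

```bash
python3 -m inch '{"grip":[-0.1,-0.1,-0.1,-0.1,-0.1,-0.1],"travel":[[0,0,-0.2],[0,0,-0.4],[0,0,-0.6],[0,0,-0.8],[0,0,-1.0],[0,0,-1.0]],"turn":[[0,0,0],[0,0,0],[0,0,0],[0,0,0],[0,0,0],[0,0,0]]}'
python3 -m inch '{"grip":[-0.1,-0.1,-0.1,-0.1],"travel":[[0,0,-0.2],[0,0,-0.4],[0,0,-0.6],[0,0,-0.6]],"turn":[[0,0,0],[0,0,0],[0,0,0],[0,0,0]]}'
```

```text
clock: 14.32
eef_pos: [547.5, -202.0, 95.0]
eef_rot: [-3.137, 0.002, 0.367]
wrist_force: [1.2, 0.2, -1.7]
finger_gap: 45.5
clock: 14.82
eef_pos: [547.4, -201.9, 88.8]
eef_rot: [-3.137, 0.002, 0.367]
wrist_force: [-0.1, -0.7, -1.9]
finger_gap: 45.7
```

```bash
python3 -m inch '{"grip":[-0.1,-0.1,-0.1],"travel":[[0,0,-0.1],[0,0,-0.2],[0,0,-0.2]],"turn":[[0,0,0],[0,0,0],[0,0,0]]}'
python3 -m inch '{"grip":[-0.1,-0.1,-0.1],"travel":[[0,0,-0.1],[0,0,-0.2],[0,0,-0.2]],"turn":[[0,0,0],[0,0,0],[0,0,0]]}'
```

```text
clock: 15.2
eef_pos: [547.4, -201.9, 86.8]
eef_rot: [-3.137, 0.002, 0.367]
wrist_force: [-0.3, 0.3, -2.6]
finger_gap: 45.3
clock: 15.58
eef_pos: [547.5, -201.9, 85.0]
eef_rot: [-3.137, 0.002, 0.367]
wrist_force: [-1.3, 0.6, 2.3]
finger_gap: 45.7
```

Contact at underside about 45.5 mm, 14.5 mm below the mouth. The load went up 4.6 N with no side force, so this is plausibly the plate. Pressing on in half-millimetres.

```bash
python3 -m inch '{"grip":[-0.1,-0.1],"travel":[[0,0,-0.05],[0,0,-0.07]],"turn":[[0,0,0],[0,0,0]]}'
python3 -m inch '{"grip":[-0.1,-0.1],"travel":[[0,0,-0.05],[0,0,-0.07]],"turn":[[0,0,0],[0,0,0]]}'
```

```text
clock: 15.82
eef_pos: [547.5, -201.9, 84.5]
eef_rot: [-3.137, 0.002, 0.367]
wrist_force: [-2.2, 1.6, 3.5]
finger_gap: 45.7
clock: 16.08
eef_pos: [547.5, -201.9, 83.9]
eef_rot: [-3.137, 0.002, 0.367]
wrist_force: [-2.7, 1.2, 5.5]
finger_gap: 45.3
```

```bash
python3 -m inch '{"grip":[-0.1,-0.1,-0.1,-0.1],"travel":[[0,0,-0.04],[0,0,-0.08],[0,0,-0.08],[0,0,-0.08]],"turn":[[0,0,0],[0,0,0],[0,0,0],[0,0,0]]}'
python3 meas.py pics/i_wrist.png
```

```text
clock: 16.58
eef_pos: [547.6, -201.9, 83.4]
eef_rot: [-3.138, 0.002, 0.367]
wrist_force: [-2.9, 1.7, 5.6]
finger_gap: 45.5
[ 547.57719472 -201.90799863   83.36185606] [-3.13757540e+00  1.76141986e-03  3.67105980e-01] [-2.92088534  1.65465218  5.60800873] 45.45940031522484
pack 7161 ((547.4307861328125, -200.64788818359375), (61.095115661621094, 46.036739349365234), 20.83563995361328) off 0.3156201000910668 1.2286975846538808 118.88765414538301
charger 24237 ((547.4074096679688, -200.8525390625), (130.51449584960938, 120.76701354980469), 20.90859031677246) off 0.22034878690345944 1.0460727828628849 60.352766853477476
```

View pics/i_wrist.png

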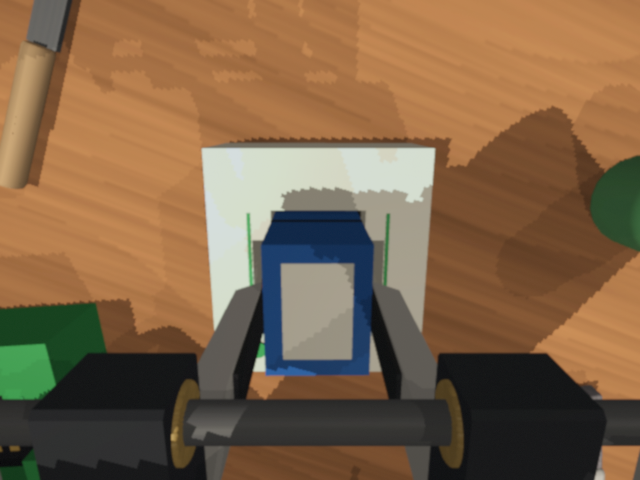

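The pack top is at 118.9 mm, so the underside is 16 mm below the mouth and centred to 0.2 mm. Force is about 8 N, plate down about 1.8 mm. A touch more for margin, then hold.

```bash
python3 -m inch '{"grip":[-0.1,-0.1,-0.1,-0.1,-0.1],"travel":[[0,0,-0.05],[0,0,-0.1],[0,0,-0.1],[0,0,-0.1],[0,0,-0.1]],"turn":[[0,0,0],[0,0,0],[0,0,0],[0,0,0],[0,0,0]]}'
```

```text
clock: 17.25
eef_pos: [547.6, -201.9, 82.7]
eef_rot: [-3.138, 0.002, 0.367]
wrist_force: [-3.8, 1.6, 7.4]
finger_gap: 45.4
```

About 10 N held for over 0.3 s. Unloading, then opening gradually.

```bash
python3 -m inch '{"grip":[-0.1,-0.1,-0.1],"travel":[[0,0,0.1],[0,0,0.22],[0,0,0.22]],"turn":[[0,0,0],[0,0,0],[0,0,0]]}'
python3 -m inch '{"grip":[0.03,0.08,0.13,0.18,0.23,0.3,0.4,0.5,0.5],"travel":[[0,0,0],[0,0,0],[0,0,0],[0,0,0],[0,0,0],[0,0,0],[0,0,0],[0,0,0],[0,0,0]],"turn":[[0,0,0],[0,0,0],[0,0,0],[0,0,0],[0,0,0],[0,0,0],[0,0,0],[0,0,0],[0,0,0]]}' 15
python3 meas.py pics/j_wrist.png
```

```text
clock: 17.62
eef_pos: [547.6, -201.9, 84.8]
eef_rot: [-3.138, 0.002, 0.367]
wrist_force: [-2.5, 0.8, 3.5]
finger_gap: 45.3
clock: 18.75
eef_pos: [547.6, -201.9, 84.8]
eef_rot: [-3.138, 0.002, 0.367]
wrist_force: [-0.3, 0.5, 0.5]
finger_gap: 70.2
[ 547.56771347 -201.90336213   84.82165361] [-3.13766835e+00  1.70265492e-03  3.67134236e-01] [-0.34183317  0.47425132  0.53699474] 70.20948410527254
pack 7135 ((548.0272216796875, -202.186279296875), (60.86754608154297, 45.67583465576172), 21.025110244750977) off 0.32733560817004304 -0.42900036890549875 120.77186345472666
charger 26664 ((547.2222900390625, -200.7785186767578), (130.8386688232422, 120.79926300048828), 20.996902465820312) off 0.0813493394948062 1.173870700536837 60.3539441607502
```

View pics/j_wrist.png

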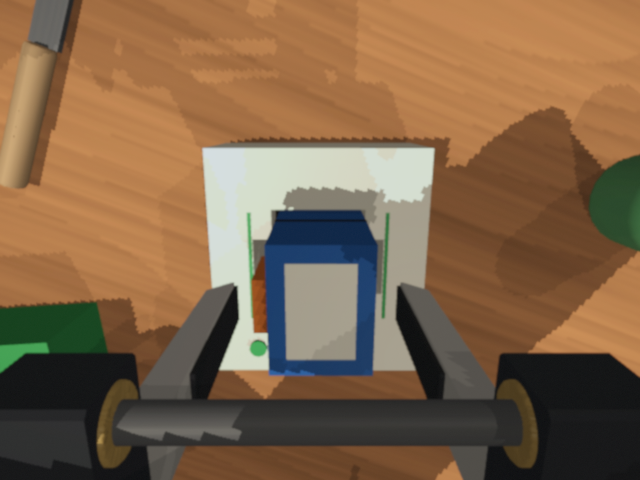

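Released: the pack stands upright, tab out, 1.6 mm off centre, underside about 14 mm below the mouth. Retreating upward.

```bash
python3 -m inch '{"grip":[0.7,0.8,0.8,0.8,0.8,0.8,0.8,0.8],"travel":[[0,0,0],[0,0,1],[0,0,3],[0,0,6],[0,0,10],[0,0,14],[0,0,15],[0,0,15]],"turn":[[0,0,0],[0,0,0],[0,0,0],[0,0,0],[0,0,0],[0,0,0],[0,0,0],[0,0,0]]}'
python3 - <<'E'
from h import *
s=manip.read_state();c=manip.calibration("wrist");p,d=manip.camera("wrist")
cv2.imwrite("pics/k_wrist.png",p[:,:,::-1]);P=cloud("w",d,c);pi=p.astype(int)
b=(pi[...,2]>pi[...,0]+40)
m=sel(P,(548,-201),60,112,128)&b;print(rect(P,m))
Q=P[m];A=np.c_[Q[:,:2]-Q[:,:2].mean(0),np.ones(len(Q))];print(np.linalg.lstsq(A,Q[:,2],rcond=None)[0])
m=sel(P,(548,-201),100,55,66);print(rect(P,m),np.nanmedian(P[m][:,2]))
p,d=manip.camera("scene");cv2.imwrite("pics/k_scene.png",p[:,:,::-1])
print(manip.read_state())
E
```

```text
clock: 19.8
eef_pos: [547.5, -201.9, 234.9]
eef_rot: [-3.138, 0.001, 0.367]
wrist_force: [-0.1, 0.2, -0.5]
finger_gap: 84.8
((548.27734375, -202.01011657714844), (60.28443145751953, 45.786869049072266), 20.980274200439453)
[-9.16623896e-03 -5.79562262e-03  1.20590161e+02]
((547.66650390625, -200.7647705078125), (130.35528564453125, 120.39128112792969), 20.93068504333496) 60.31821338875608
{'clock': 19.9, 'joints': array([-0.41684733,  0.34587878,  1.33888541,  0.00155841,  1.46290805,
        0.78673301]), 'qd': array([-0.00049738,  0.00704818,  0.00306096,  0.00161674,  0.00144569,
       -0.00032362]), 'effort': array([ 2.64323823e-02, -5.86215591e+01, -3.76226592e+01,  6.91375276e-02,
        2.15684682e-03, -3.08467243e-04]), 'eef_pos': array([ 547.1342942 , -201.74113105,  233.42383883]), 'eef_rot': array([-3.13620309,  0.00321137,  0.36705213]), 'wrist_force': array([ 0.3285686 ,  0.06279559, -0.23501456]), 'moment': array([ 0.06045534, -0.03060165, -0.01288955]), 'finger_gap': 84.55447575784989}
```

View pics/k_scene.png

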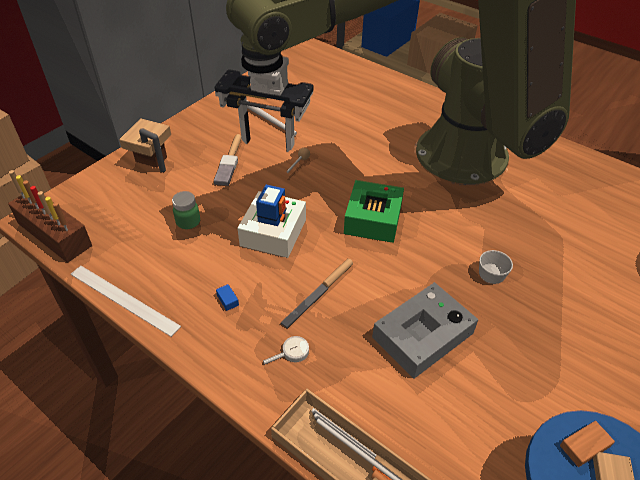

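View pics/k_wrist.png

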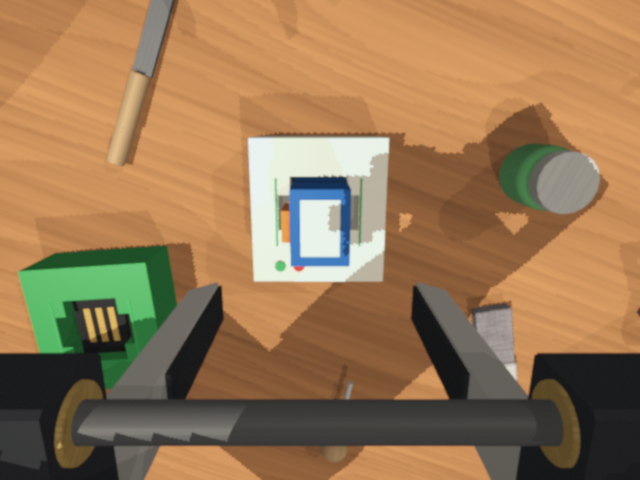

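The pictures show the pack standing in the white charger at (272,205) in the scene view, the bay empty, the bystanders where they were and the arm clear.

```bash
python3 -c "
from cell import manip
print(manip.sign_off())"
```

```text
the job is handed in; nothing more can be done
None
```

The pack is out of the power unit and standing in the white charger's well, released. I handed the job in at about 20 s; sign-off reports no verdict.

- **Unlatching:** I closed the jaws in small steps, following the load, until the tab was fully in. The squeeze was set to 32 N, and wrist loads while closing stayed at or below about 6 N. The pack then lifted straight out with only its own weight showing, about 2.3 N.
- **Seating:** I lined the pack up with the well to about 0.2 mm. The plate gave way about 14 mm below the mouth. I pressed to about 10 N by the wrist force, with the plate roughly 2.5 mm down, for over 0.3 s. Then I unloaded and opened the fingers gradually.
- **Last checks:**
  - The pack's underside is about 14.5 mm below the mouth, against the 12 mm needed.
  - It leans by about 0.01 rad.
  - The arm is about 150 mm clear, with wrist force near zero.
  - To the eye, nothing else on the bench has moved.
- **What disagreed:**
  - The wrist camera read about 2 mm off in the jaw direction compared with contact, so I aligned pack and charger within the same picture.
  - The finger gap reads about 1.2 mm small.
  - The pack moved to about 1.4 mm off-centre as the tab sprang out, well inside the 6 mm limit.
  - A small side force of 3 to 4 N showed while pressing.

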